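Weigh-and-photograph: bottle on the balance, camera panel aimed at it

TASK

Stand the brown bottle upright in the middle of the balance pan, setting it down gently without pressing the pan, and swivel and tilt the camera panel (it has a blue tab to hold it by) so that its lens points straight at the middle of the bottle on the pan. Leave the white bottle and the timer where they are, and let go of everything at the end.

Things in the scene. Friction and masses are not known exactly. Their poses are not given: they have to be found in the camera images.
- brown_bottle: loose brown glass bottle with a dark cap, 34 mm across, 59 mm tall, 0.08 to 0.17 kg; origin at the centre of its underside, z up through the cap. It stands on the bench to the left of the balance
- brown_mid (a point): the middle of the brown bottle, on its axis 30 mm above its underside; the point to aim the lens at
- pan_top (a point): centre of the top face of the balance's round steel pan, 110 mm across, 4 mm thick, 58 mm above the bench when empty, 17 mm clear of the balance's housing
- swivel (a joint): swivel of fork and panel about the stand's upright post, rad; grows anticlockwise seen from above; limits -1.5 to 1.5; stays where left (friction 0.13 N m). At 0 the panel faces -x of the stand, which may itself stand turned a little
- panel (a joint): tilt of the camera panel about the level axis between the fork's arms, rad; 0 = panel upright, looking level; grows as the top leans forward and the lens looks down; limits -0.3 to 1.1, stays where left (friction 0.16 N m)
- lens (a point): centre of the camera panel, where swivel and tilt axes cross, 210 mm above the bench (it does not move when the panel is turned). The panel is white, 106 wide x 90 tall x 14 mm thick, with a black lens in a ring of yellow lamps on its front. Axes turn with the panel: the lens looks along -x, y is the tilt axis, z points up the panel toward the tab
- tab (a point): grip point on the blue tab that stands up in the panel's plane from the middle of its top edge: 67 mm from the panel's centre along the panel's z; tab 40 mm wide (along y), 14 mm thick (along x, same as the panel), its top 18 mm beyond this point. Axes as lens. Pinch it front to back with the tool lying along the panel
- white_bottle: bystander: loose white plastic bottle, 47 mm across, 98 mm tall, left of the balance; origin at the centre of its underside; leave it alone
- lab_timer: bystander: loose white countdown timer lying flat on the bench, 62 x 66 x 19 mm; origin at the centre of its underside; leave it alone
- pan: the balance's pan; origin as pan_top. It sinks on a spring, 700 N/m (about 2 mm more under the bottle), by at most 10 mm; more than 10 N on it counts as pressing it
- balance: fixed white balance housing, 205 x 170 x 41 mm, with a black strip along its front; origin on the bench under the pan's centre; the housing reaches 121 mm in front of (-x) and 85 mm behind (+x) that point and 85 mm to either side
- stand: fixed camera stand: a dark round foot 112 mm across and a post; origin on the bench on the swivel axis, x axis to the rear of the stand. On the post an aluminium fork 152 mm wide over its black pivot caps holds the panel between its two arms
There are look-alikes about, which are no part of the job. There is more than one size of the brown_bottle; the job needs the smallest.

How it is judged:
At the end, for the whole second after the job is handed in: The brown bottle stands upright (within 0.1 rad) and at rest on the pan, its axis within 12 mm of the pan's centre, and the lens's line of sight passes within 15 mm sideways and 15 mm up or down the panel of the bottle's middle (horizontal distance between brown_bottle and pan_top below 0.012 m and angle between brown_bottle's own z axis and vertical below 0.1 rad and z of brown_bottle in the frame of pan_top between -0.004 and 0.004 m and linear speed of brown_bottle below 0.02 m/s and x of brown_mid in the frame of lens below -0.1 m and y of brown_mid in the frame of lens between -0.015 and 0.015 m and z of brown_mid in the frame of lens between -0.015 and 0.015 m); the robot touches nothing.
It fails at once if the pan is pressed or struck with more than 10 N (contact force between pan and anything else above 10 N).
It fails at once if the brown bottle is tipped over (angle between brown_bottle's own z axis and vertical above 0.6 rad).
It fails at once if the white bottle is moved more than 20 mm (distance of white_bottle from where it was at the start of the episode above 0.02 m).
It fails at once if the timer is moved more than 20 mm (distance of lab_timer from where it was at the start of the episode above 0.02 m).
It also fails if it takes over 61 s, if anything falls off the work surface, if the arm or the gripper's body presses on something with over 40 N, if the wrist force passes 120 N, or if a joint passes its speed limit or range.

ROBOT

A 6-joint arm with a two-finger parallel gripper is mounted at the origin on a cart in front of the work surface, level with it; the furniture and walls round the work are solid. World frame = base frame: x ahead of the robot, y to its left, z up, the work surface at z = 0. Lengths are in m, angles in rad, forces in N, time in s.
With the tool pointing down it reaches from about 0.35 to 0.975 m from the base axis. Payload 7.1 kg.
Tool frame: the origin (TCP) lies midway between the tips of the shut fingers; the grasp point (between the pads) lies 19 mm behind it; z points along the fingers, y is the line along which they close (so a half turn about z gives the same grasp; the last joint's range is limited). The gripper opens to 88 mm and grips with 3 to 60 N. Pads are 20 mm wide; open, the fingers measure 115 mm over their backs; the gripper's body (75 mm by 178 mm) begins 61 mm behind the grasp point.
Start: joints at [-1.175, 0.423, 1.63, -0, 1.089, -0.019], TCP at [0.252, -0.572, 0.223] pointing down, gripper open.
Joint ranges: [-3, 3], [-0.9, 2.11], [0.09, 2.58], [-1.31, 4.45], [0.11, 2.69], [-2.54, 2.54]. Speed limits (rad/s): [2.39, 2.39, 3.01, 3.14, 3.14, 3.14].

INTERFACE

Orientations are given as a unit quaternion [w, x, y, z].
In Python, from station import move_pose, movel, movej, command_gripper, wait, inverse_kinematics, read_camera, camera_info, MotionError, job_done, get_time, get_joint_pos, get_qvel, get_effort, get_tcp_pos, get_ee_rot, get_ft_force, get_ft_torque, get_grip_width, get_finger_force gives the robot as it stands. Calls block until the motion is done:
- move_pose(position, orientation): joint-space move of the TCP to a pose.
- movel(position, frame=None, v=0.15, until_force=None): straight line of the TCP; frame=None keeps the orientation; v is the mean speed in m/s. With until_force (N) it stops when the force on the tool has changed by that much, and returns True; else False.
- movej(angles): joint-space move.
- command_gripper(opening): opening from 0.0 (shut) to 1.0 (fully open); the grip force is fixed at half the most; returns when the fingers have stopped.
- wait(seconds).
- inverse_kinematics(position, orientation): joint angles nearest the present ones, or None.
- read_camera(name): name is "side" or "top" or "wrist"; returns the picture (384x512x3 uint8, red, green, blue); there is no depth.
- camera_info(name): a dict with "intrinsics" (3x3 intrinsics, pixels), "dist" ([k1, k2, p1, p2, k3] as OpenCV has them; the pictures are not rectified), "T" (4x4, takes a point from camera to world coordinates); the wrist camera has in their place "tool_from_camera" (4x4, takes a point from camera to tool coordinates, whose origin is the TCP and whose axes are the flange's). Camera axes: x right, y up, looking along -z (the intrinsics and any distortion apply to the point x, -y, -z); pixel columns grow to the right and rows downward; lengths in m; the calibration is good to about 2 mm. A picture is of the moment at which its call begins: read the wrist's pose just before it. camera_info takes no time and is no camera call.
A pose or a line that the arm cannot do raises MotionError and nothing moves.
- job_done(): hands the job in; it is judged then, once.
Readings, each from a call of its own:
- get_time(): time.
- get_joint_pos(): joint angles.
- get_qvel(): joint speeds.
- get_effort(): joint torques, N m.
- get_tcp_pos(): TCP position.
- get_ee_rot(): TCP orientation.
- get_ft_force(): force on the tool from outside, world axes, zero at the start.
- get_ft_torque(): the same for the moment, N m.
- get_grip_width(): opening from 0.0 (shut) to 1.0 (fully open).
- get_finger_force(): force on a finger pad.
Only numpy, scipy, OpenCV 4.12 (cv2) and the standard library are available. Lean on these libraries where they do the work, as an engineer would, in place of code of your own. Each camera call takes 0.05 s, during which the arm holds its last target. There are 200 camera calls.

## Working session

There is one attempt and no reset: what is moved stays moved. The work goes in short steps, each a Python script; the robot and the scene stay as the last script left them, time stands still between calls to the robot, and variables do not carry over. Pictures are saved under pics/ and viewed, at most 10 in all, crops included, and the job is handed in when it is done.

```bash
mkdir -p pics
python3 - <<'E'
from station import *
import cv2,numpy as np
for n in("side","top"):
    im=read_camera(n); cv2.imwrite(f"pics/{n}0.png",im[:,:,::-1])
    c=camera_info(n); print(n,np.round(c["T"],3).tolist(),np.round(c["intrinsics"],1).tolist(),c["dist"])
c=camera_info("wrist");print(c)
print(get_time())
a=cv2.imread("pics/top0.png");cv2.imwrite("pics/top0b.png",cv2.resize(a,(800,600),interpolation=cv2.INTER_CUBIC))
a=cv2.imread("pics/side0.png");cv2.imwrite("pics/side0b.png",cv2.resize(a,(800,600),interpolation=cv2.INTER_CUBIC))
E
```

```text
side [[-0.998, 0.023, -0.057, 0.523], [-0.061, -0.537, 0.841, 0.877], [-0.011, 0.843, 0.538, 0.702], [0.0, 0.0, 0.0, 1.0]] [[380.4, 0.0, 253.1], [0.0, 380.4, 185.6], [0.0, 0.0, 1.0]] [-0.1000367  0.         0.         0.         0.       ]
top [[0.016, 0.998, -0.065, 0.513], [-1.0, 0.015, -0.018, 0.05], [-0.017, 0.065, 0.998, 1.252], [0.0, 0.0, 0.0, 1.0]] [[456.8, 0.0, 248.5], [0.0, 456.8, 192.5], [0.0, 0.0, 1.0]] [-0.1185052  0.         0.         0.         0.       ]
{'intrinsics': array([[309.01177493,   0.        , 246.38981499],
       [  0.        , 309.01177493, 186.45119657],
       [  0.        ,   0.        ,   1.        ]]), 'dist': array([-0.00073657,  0.        ,  0.        ,  0.        ,  0.        ]), 'tool_from_camera': array([[ 6.94467169e-04,  9.65208330e-01,  2.61481160e-01,
         7.10482537e-02],
       [ 9.99999522e-01, -8.50232440e-04,  4.82576247e-04,
         1.24506644e-03],
       [ 6.88106378e-04,  2.61480700e-01, -9.65208459e-01,
        -1.62588409e-01],
       [ 0.00000000e+00,  0.00000000e+00,  0.00000000e+00,
         1.00000000e+00]])}
0.1
```

View pics/top0b.png

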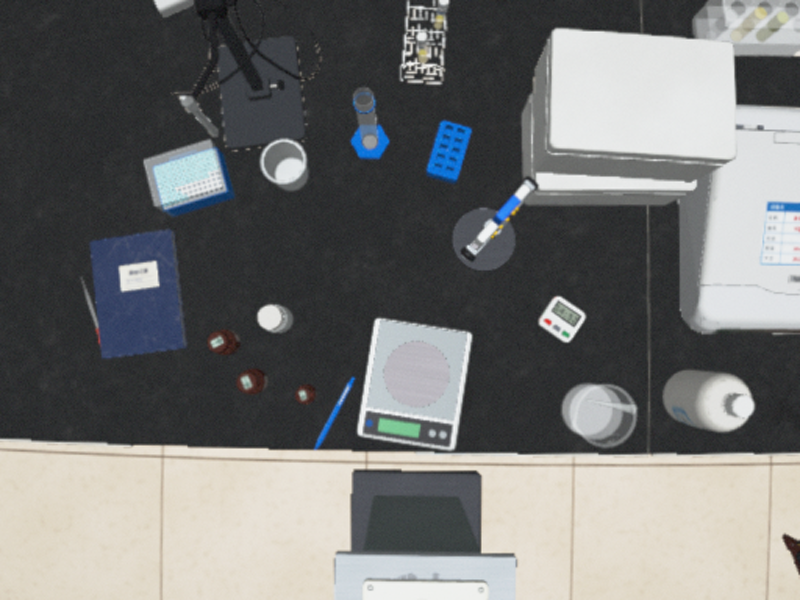

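View pics/side0b.png

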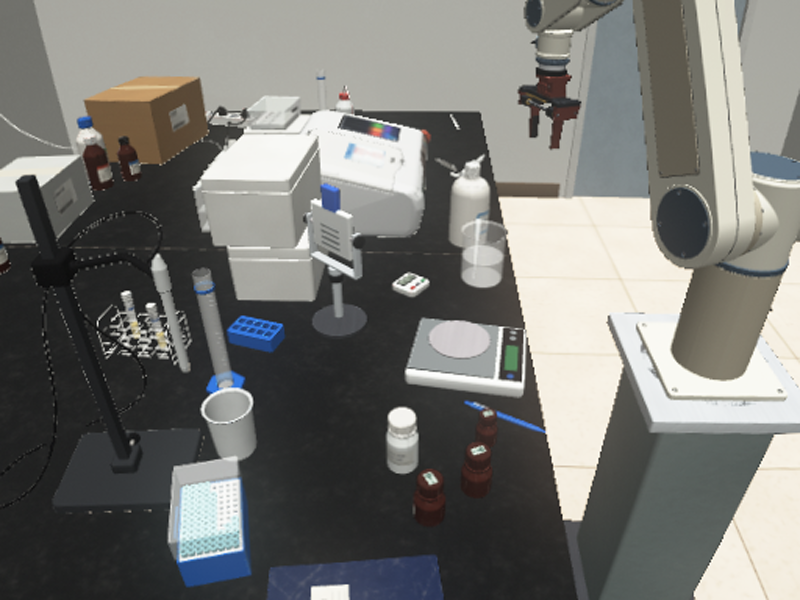

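The candidates for the brown bottle in the top view (800x600 pixels) are (222,342), (252,381) and (305,394). The last one is the smallest, at about (487,420) in the side view. The pan is at (418,373). The stand foot is at (485,238), and its panel faces the lower right.

```bash
cat > h.py <<'E'
from station import *
import cv2,numpy as np
from scipy.spatial.transform import Rotation as R
def cam(n,T=None):
    c=camera_info(n); 
    if n=="wrist": T=T@c["tool_from_camera"] if T is not None else tcpT()@c["tool_from_camera"]
    else: T=c["T"]
    return c["intrinsics"],c["dist"],np.array(T)
def q2R(q): return R.from_quat([q[1],q[2],q[3],q[0]])
def Rq(r): x=r.as_quat(); return [x[3],x[0],x[1],x[2]]
def tcpT():
    T=np.eye(4);T[:3,:3]=q2R(get_ee_rot()).as_matrix();T[:3,3]=get_tcp_pos();return T
def ray(C,uv):
    K,d,T=C;p=cv2.undistortPoints(np.array(uv,float).reshape(-1,1,2),K,d).reshape(-1,2)
    v=np.c_[p[:,0],-p[:,1],-np.ones(len(p))]@T[:3,:3].T
    return T[:3,3],v/np.linalg.norm(v,axis=1)[:,None]
def onz(C,uv,z):
    o,v=ray(C,uv);return o+v*((z-o[2])/v[:,2])[:,None]
def proj(C,P):
    K,d,T=C;p=(np.array(P,float).reshape(-1,3)-T[:3,3])@T[:3,:3]
    p=p*[1,-1,-1];return cv2.projectPoints(p,np.zeros(3),np.zeros(3),K,d)[0].reshape(-1,2)
def down(yaw): # tool z down, tool x at angle yaw in world
    return R.from_euler('z',yaw)*R.from_euler('x',np.pi)
E
python3 - <<'E'
from h import *
np.set_printoptions(precision=4,suppress=True)
print(q2R(get_ee_rot()).as_matrix())
C=cam("top"); f=.64
for n,p,z in[("small",(305,394),.059),("mid",(252,381),.07),("big",(222,342),.08),("white",(270,317),.098),("pan",(418,373),.058),("foot",(485,238),.01),("timer",(563,319),.019),("tabA",(500,222),.295),("tabB",(530,187),.295),("edge",(300,444),0)]:
    print(n,onz(C,np.array(p)*f,z))
a=cv2.imread("pics/top0.png")[95:185,270:360];b=cv2.imread("pics/side0.png")[100:220,180:260]
a=cv2.resize(a,(600,600),interpolation=cv2.INTER_CUBIC)[:, :]
b=cv2.resize(b,(400,600),interpolation=cv2.INTER_CUBIC)
a=cv2.resize(a,(400,400));o=np.zeros((600,800,3),np.uint8);o[:400,:400]=a;o[:,400:]=b
cv2.imwrite("pics/panel.png",o)
# view bottle with wrist
P=onz(C,np.array([[305*f,394*f]]),.059)[0]
for yaw in (0,np.pi,np.pi/2,-np.pi/2): print(yaw,inverse_kinematics([P[0],P[1],.2],Rq(down(yaw))))
E
```

```text
[[ 0.9152  0.403  -0.0005]
 [ 0.403  -0.9152  0.0012]
 [ 0.     -0.0013 -1.    ]]
small [[0.4321 0.2088 0.059 ]]
mid [[0.4524 0.2965 0.07  ]]
big [[0.5162 0.3464 0.08  ]]
white [[0.5583 0.2637 0.098 ]]
pan [[0.4704 0.0207 0.058 ]]
foot [[ 0.7064 -0.0948  0.01  ]]
timer [[ 0.5658 -0.2305  0.019 ]]
tabA [[ 0.6842 -0.0818  0.295 ]]
tabB [[ 0.7333 -0.1228  0.295 ]]
edge [[0.3405 0.2238 0.    ]]
0 [ 0.4254  0.2417  1.9626 -0.      0.9373  1.9962]
3.141592653589793 [ 0.4254  0.2417  1.9626  0.      0.9373 -1.1454]
1.5707963267948966 [ 0.4254  0.2417  1.9626 -0.      0.9373  0.4254]
-1.5707963267948966 None
```

View pics/panel.png

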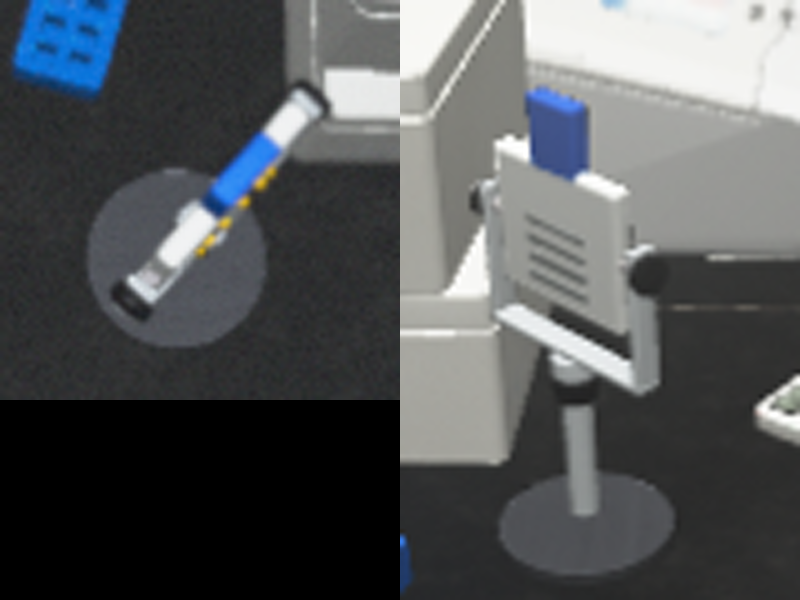

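Run:
```python
from h import *
np.set_printoptions(precision=4,suppress=True)
C=cam("top");S=cam("side");f=.64
def tri(a,b):
    o1,v1=ray(C,np.array(a)*f);o2,v2=ray(S,np.array(b)*f);v1=v1[0];v2=v2[0]
    t=np.linalg.lstsq(np.c_[v1,-v2],o2-o1,rcond=None)[0];p,q=o1+v1*t[0],o2+v2*t[1]
    return (p+q)/2,np.linalg.norm(p-q)
print("box",tri((550,148),(298,183)),tri((735,160),(320,137)))
caps=onz(C,[[270+135*.225,95+300*.225],[270+312*.225,95+98*.225]],.21);print("caps",caps,caps.mean(0))
# tab top centre from crops
print("tabtop",tri(((270+240*.225)/f,(95+170*.225)/f),((180+557/5)/f,(100+97/5)/f)))
q=Rq(down(np.pi/2))
move_pose([.40,.03,.22],q);move_pose([.47,.0,.24],q)
ims=[]
for i,p in enumerate([None,[.432,.185,.2]]):
    if p: movel(p,v=.3)
    T=tcpT();im=read_camera("wrist")[:,:,::-1];np.save(f"T{i}.npy",T);cv2.imwrite(f"pics/w{i}.png",im);ims.append(im)
cv2.imwrite("pics/w01.png",np.vstack([cv2.resize(i,(400,300)) for i in ims])) 
print(get_time())
```

```text
box (array([ 0.7836, -0.1551,  0.2782]), np.float64(0.019006736764793718)) (array([ 0.781 , -0.4217,  0.279 ]), np.float64(0.006007284798480646))
caps [[ 0.6512 -0.0485  0.21  ]
 [ 0.7592 -0.1406  0.21  ]] [ 0.7052 -0.0946  0.21  ]
tabtop (array([ 0.587 , -0.067 ,  0.3379]), np.float64(0.2132687606150473))
3.6167
```

View pics/w01.png

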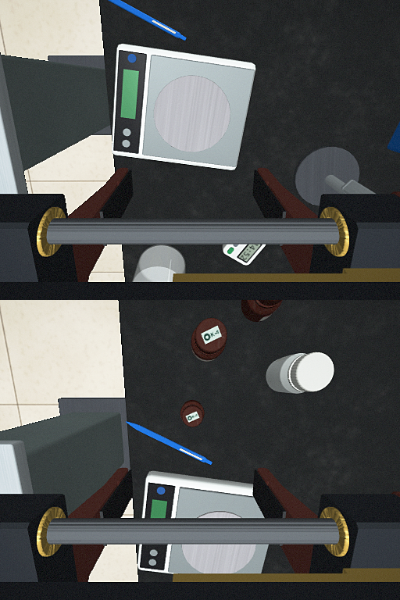

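The top half shows the pan centred at about (193,112). The bottom half shows the small bottle at (191,112), clearly the smallest of the three. Next I'll refine these positions numerically.

Run:
```python
from h import *
np.set_printoptions(precision=4,suppress=True)
C=cam("top");S=cam("side")
def tri(a,b):
    o1,v1=ray(C,np.array(a));o2,v2=ray(S,np.array(b));v1=v1[0];v2=v2[0]
    t=np.linalg.lstsq(np.c_[v1,-v2],o2-o1,rcond=None)[0];p,q=o1+v1*t[0],o2+v2*t[1]
    return (p+q)/2,np.linalg.norm(p-q)
print("tabtop",tri((270+240*.225,95+170*.225),(180+157/5,100+97/5)))
im=cv2.imread("pics/w0.png");g=cv2.GaussianBlur(im,(5,5),0).astype(int)
m=((g[...,2]-g[...,0]>0)&(g[...,2]>100)).astype(np.uint8)[:220]
m=cv2.morphologyEx(m,cv2.MORPH_OPEN,np.ones((7,7)))
m[:, :190]=0
k,l,s,c=cv2.connectedComponentsWithStats(m);
W=cam("wrist",np.load("T0.npy"))
for i in range(1,k):
    if s[i,4]>1000: print(s[i],c[i],onz(W,c[i],.058))
cs=cv2.HoughCircles(cv2.GaussianBlur(cv2.cvtColor(im[:220],6),(5,5),0),cv2.HOUGH_GRADIENT,1.5,50,param1=60,param2=30,minRadius=35,maxRadius=65)
print(cs, [onz(W,x[:2],.058) for x in cs[0][:3]] if cs is not None else 0)
im=cv2.imread("pics/w1.png").astype(int);W=cam("wrist",np.load("T1.npy"))
m=((im[...,2]-im[...,0]>15)).astype(np.uint8);m[200:]=0
m=cv2.morphologyEx(m,cv2.MORPH_CLOSE,np.ones((9,9)))
k,l,s,c=cv2.connectedComponentsWithStats(m)
for i in range(1,k):
    if s[i,4]>200: print("brown",s[i],c[i],onz(W,c[i],.03))
P=onz(W,[[191*1.28,112*1.28]],.03)[0]
P[2]=0; t=np.linspace(0,6.28,40)
for cand in [np.array([.432,.2088])]:
    cy=np.vstack([np.c_[cand[0]+r*np.cos(t),cand[1]+r*np.sin(t),z+0*t] for r,z in((.017,0),(.017,.035),(.011,.059))])
    pr=proj(W,cy);print("model bbox",pr.min(0),pr.max(0))
```

```text
tabtop (array([ 0.702 , -0.0901,  0.2971]), np.float64(0.0017885569818783273))
[[[245.25 147.75  47.  ]
  [200.25 110.25  54.2 ]
  [117.75 129.75  37.7 ]]] [array([[0.4697, 0.0208, 0.058 ]]), array([[0.421 , 0.0616, 0.058 ]]), array([[0.3294, 0.0409, 0.058 ]])]
brown [    0     0   159   168 21780] [71.9897 71.1835] [[0.2547 0.2854 0.03  ]]
brown [ 309    0   53   28 1040] [331.2673  10.5962] [[0.5134 0.3409 0.03  ]]
brown [ 245   23   46   54 1619] [266.9111  50.6195] [[0.4519 0.305  0.03  ]]
brown [231 128  31  35 818] [245.7103 144.7824] [[0.4308 0.2111 0.03  ]]
model bbox [230.8134 128.725 ] [262.7871 163.3576]
```

Run:
```python
from h import *
np.set_printoptions(precision=4,suppress=True)
b=[.4315,.209]
movel([*b,.11],v=.25);movel([*b,.012],v=.1)
command_gripper(0.0);print("w",get_grip_width(),get_finger_force(),get_tcp_pos(),get_time())
movel([*b,.04],v=.08);f0=np.array(get_ft_force());movel([*b,.16],v=.25);print(f0,get_grip_width())
movel([.470,.0207,.16],v=.25);T=tcpT()
im=read_camera("wrist")[:,:,::-1];cv2.imwrite("pics/held.png",im);s=read_camera("side")[:,:,::-1]
np.save("Th.npy",T)
o=np.zeros((600,800,3),np.uint8);o[:300,:400]=cv2.resize(im,(400,300));o[:,400:]=cv2.resize(s[110:260,230:330],(400,600),interpolation=2)
cv2.imwrite("pics/held2.png",o);print(get_time())
```

```text
w 0.3687039419170221 29.997471490314638 [0.4314 0.209  0.012 ] 6.175
[ 1.1355 -0.3035 -0.9624] 0.3630199792870714
8.325
```

View pics/held2.png

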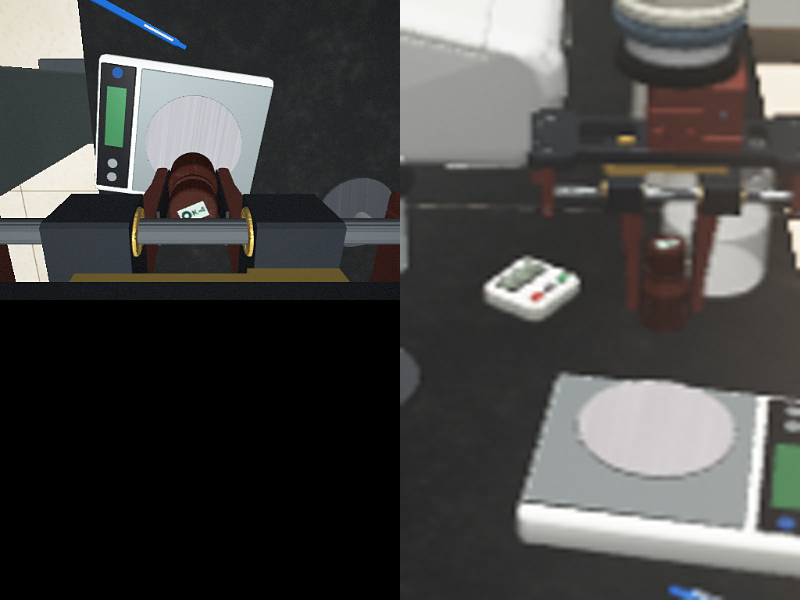

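The bottle is held upright between the pads. Now I'll lower it onto the pan.

Run:
```python
from h import *
np.set_printoptions(precision=4,suppress=True)
p=[.470,.0207]
movel([*p,.080],v=.2);wait(.2);f0=np.array(get_ft_force())
r=movel([*p,.068],v=.012,until_force=0.9)
print(r,get_tcp_pos(),np.array(get_ft_force())-f0)
command_gripper(.6);wait(.2);print(np.array(get_ft_force())-f0)
movel([*p,.18],v=.2);movel([.47,-.03,.2],v=.3)
T=tcpT();im=read_camera("wrist")[:,:,::-1];t=read_camera("top")[:,:,::-1];s=read_camera("side")[:,:,::-1]
np.save("Tp.npy",T);cv2.imwrite("pics/p_w.png",im);cv2.imwrite("pics/p_s.png",s);cv2.imwrite("pics/p_t.png",t)
o=np.zeros((600,800,3),np.uint8);o[:300,:400]=cv2.resize(im,(400,300));o[:,400:]=cv2.resize(s[110:260,230:330],(400,600),interpolation=2)
cv2.imwrite("pics/placed.png",o)
W=cam("wrist",T);i=im.astype(int)
m=((i[...,2]-i[...,0]>25)&(i[...,2]<150)).astype(np.uint8);m[:, :190]=0;m[225:]=0
m=cv2.morphologyEx(m,cv2.MORPH_CLOSE,np.ones((9,9)))
k,l,st,c=cv2.connectedComponentsWithStats(m)
for j in range(1,k):
    if st[j,4]>200: print("brown",st[j],c[j],onz(W,c[j],.088))
a=np.linspace(0,6.28,40);pr=proj(W,np.vstack([np.c_[p[0]+r*np.cos(a),p[1]+r*np.sin(a),.056+z+0*a] for r,z in((.017,0),(.017,.035),(.011,.059))]))
print("model bbox",pr.min(0),pr.max(0),get_time())
# plan panel path
L=np.array([.7055,-.0947,.21]);B=np.array([*p,.086]);d=B-L
s1=np.arctan2(-d[1],-d[0]);t1=np.arctan2(-d[2],np.hypot(d[0],d[1]));print("target",s1,t1)
def tool(sv,ti,fl,g=.070):
    Rp=R.from_euler('ZY',[sv,-ti]) # panel axes in world; top leans to -x
    M=Rp.as_matrix();z=-M[:,2];y=M[:,0]*fl;x=np.cross(y,z)
    return L+M[:,2]*(g-.019),Rq(R.from_matrix(np.c_[x,y,z]))
for fl in(1,-1):
    for s,ti in[(.71,0),(.87,0),(.3,.15),(0,.3),(s1,t1)]: print(fl,s,ti,inverse_kinematics(*tool(s,ti,fl)))
```

```text
True [0.4698 0.0207 0.0682] [0.1591 0.0593 0.7368]
[-0.3996  0.0908  2.0892]
brown [229 104  37  38 890] [246.8079 121.7124] [[0.4696 0.0237 0.088 ]]
model bbox [227.5993 104.84  ] [267.0664 145.2129] 11.8917
target -0.45563277380181466 0.4416707640140931
1 0.71 0 [-0.1502  0.5173  1.3851 -0.      1.2391 -0.8602]
1 0.87 0 [-0.1502  0.5173  1.3851 -0.      1.2391 -1.0202]
1 0.3 0.15 [-0.1855  0.4459  1.5097  0.0803  1.0545 -0.5206]
1 0 0.3 [-0.1764  0.3718  1.6534  0.0709  0.822  -0.217 ]
1 -0.45563277380181466 0.4416707640140931 [-0.0683  0.3352  1.7554 -0.268   0.6558  0.5676]
-1 0.71 0 [-0.1502  0.5173  1.3851 -0.      1.2391  2.2814]
-1 0.87 0 [-0.1502  0.5173  1.3851 -0.      1.2391  2.1214]
-1 0.3 0.15 None
-1 0 0.3 None
-1 -0.45563277380181466 0.4416707640140931 None
```

View pics/placed.png

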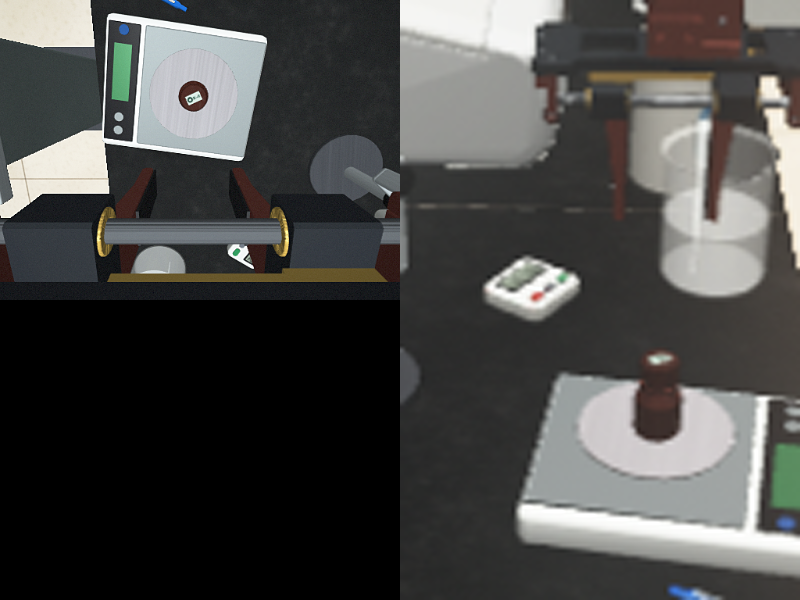

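The bottle stands centred on the pan. Next is the panel: swivel about +0.86, tilt about 0.

```bash
cat >> h.py <<'E'
L=np.array([.7055,-.0947,.21]);B=np.array([.470,.0207,.086])
def tool(sv,ti,g=.071):
    M=R.from_euler('ZY',[sv,-ti]).as_matrix();z=-M[:,2];y=M[:,0]
    return L+M[:,2]*(g-.019),Rq(R.from_matrix(np.c_[np.cross(y,z),y,z]))
E
python3 - <<'E'
from h import *
np.set_printoptions(precision=4,suppress=True)
movel([.47,-.05,.38],v=.3);command_gripper(1.0)
p,q=tool(.86,0,.17);move_pose(p,q)
i=read_camera("wrist")[:,:,::-1]
s=read_camera("side")[:,:,::-1];s=s[40:220,150:270];t=read_camera("top")[:,:,::-1][90:190,260:360]
o=np.zeros((600,800,3),np.uint8);o[:300,:400]=cv2.resize(i,(400,300));o[300:,:300]=cv2.resize(t,(300,300));o[:,400:]=cv2.resize(s,(400,600),interpolation=2)
cv2.imwrite("pics/tab.png",o);print(get_tcp_pos(),get_time())
E
```

```text
[ 0.7048 -0.0945  0.3622] 14.4583
```

View pics/tab.png

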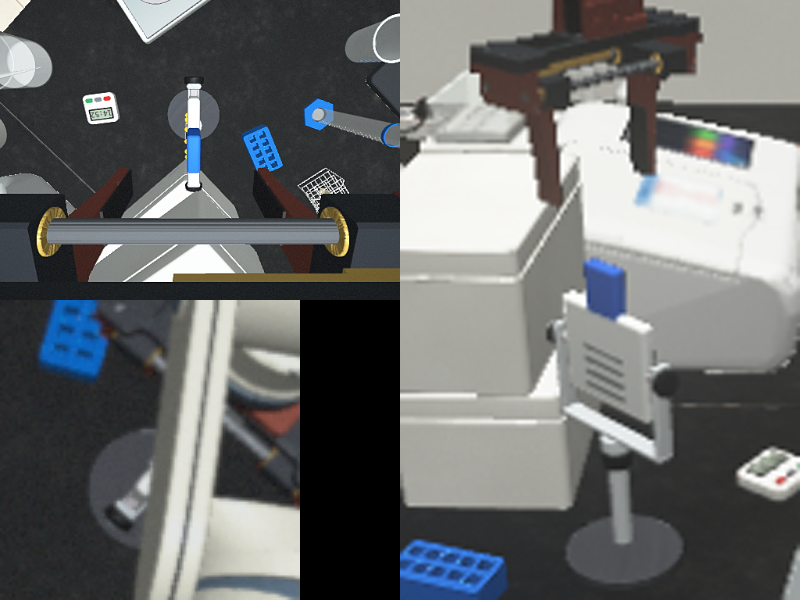

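The wrist view shows the tab vertical at about x=193, midway between the fingers, with the pivot caps at (194,82) and (194,188). The yaw matches and the panel is upright, so I can grip it and turn it.

Run:
```python
from h import *
np.set_printoptions(precision=3,suppress=True)
d=B-L;s1=np.arctan2(-d[1],-d[0]);t1=np.arctan2(-d[2],np.hypot(d[0],d[1]))
F=lambda n:print(n,np.array(get_ft_force()),np.array(get_ft_torque()),get_grip_width(),round(get_time(),2))
F("0");p,q=tool(.86,0)
if movel(p,v=.12,until_force=8): print("contact",get_tcp_pos());raise SystemExit
F("down");command_gripper(0);F("closed")
for s in np.linspace(.86,s1,4)[1:]: move_pose(*tool(s,0));F("sw")
for t in np.linspace(0,t1,6)[1:]: p,q=tool(s1,t);movel(p,q,v=.06);F("tilt")
T=tcpT();E=q2R(get_ee_rot()).as_matrix();print(get_tcp_pos(),p,E@ [0,1,0],"want",-d/np.linalg.norm(d))
```

```text
0 [ 0.634 -0.149  0.257] [-0.031 -0.129 -0.018] 1.000097448653232 14.46
down [ 0.472 -0.249  0.296] [ 0.043 -0.206  0.039] 1.0006903437255812 15.43
closed [ 2.804  2.042 -0.776] [ 0.613 -0.631 -0.132] 0.15828280923223284 16.56
sw [ 1.439  3.909 -0.377] [ 0.607 -0.643 -0.111] 0.15976142890076184 17.06
sw [ 0.226  4.162 -0.173] [ 0.7   -0.399 -0.108] 0.15841296598822566 17.56
sw [ 0.413  4.611 -0.246] [ 0.797 -0.19  -0.134] 0.15680958816951737 18.06
tilt [ 2.892  3.451 -2.472] [ 0.601 -0.589 -0.032] 0.1601090235284842 18.31
tilt [ 2.632  3.77  -2.499] [ 0.666 -0.549  0.131] 0.16167619479479717 18.56
tilt [ 3.113  4.39  -2.219] [ 0.721 -0.382  0.139] 0.16057235179298637 18.81
tilt [ 1.89   3.967 -2.292] [ 0.842 -0.212  0.288] 0.15561853778846402 19.06
tilt [ 0.679  4.655 -1.278] [0.833 0.05  0.518] 0.1607445526627635 19.31
[ 0.685 -0.085  0.257] [ 0.686 -0.085  0.257] [ 0.814 -0.395  0.427] want [ 0.812 -0.398  0.427]
```

Run:
```python
from h import *
d=B-L;s1=np.arctan2(-d[1],-d[0]);t1=np.arctan2(-d[2],np.hypot(d[0],d[1]))
wait(.3);command_gripper(.7);wait(.2)
p,q=tool(s1,t1,.16);movel(p,q,v=.12)
movel([p[0]-.1,p[1]+.0,.45],v=.25)
qd=Rq(down(np.pi/2))
move_pose([.45,-.35,.40],qd);print(get_time())
T=tcpT();W=read_camera("wrist")[:,:,::-1]
s=read_camera("side")[:,:,::-1];t=read_camera("top")[:,:,::-1]
cv2.imwrite("pics/f_s.png",s);cv2.imwrite("pics/f_t.png",t)
s=s[90:270,170:290];t=t[100:200,260:360]
o=np.zeros((600,800,3),np.uint8);o[:400,:400]=cv2.resize(t,(400,400),interpolation=2);o[400:,:266]=cv2.resize(W,(266,200));o[:,400:]=cv2.resize(s,(400,600),interpolation=2)
cv2.imwrite("pics/fin.png",o)
```

```text
23.4917
```

View pics/fin.png

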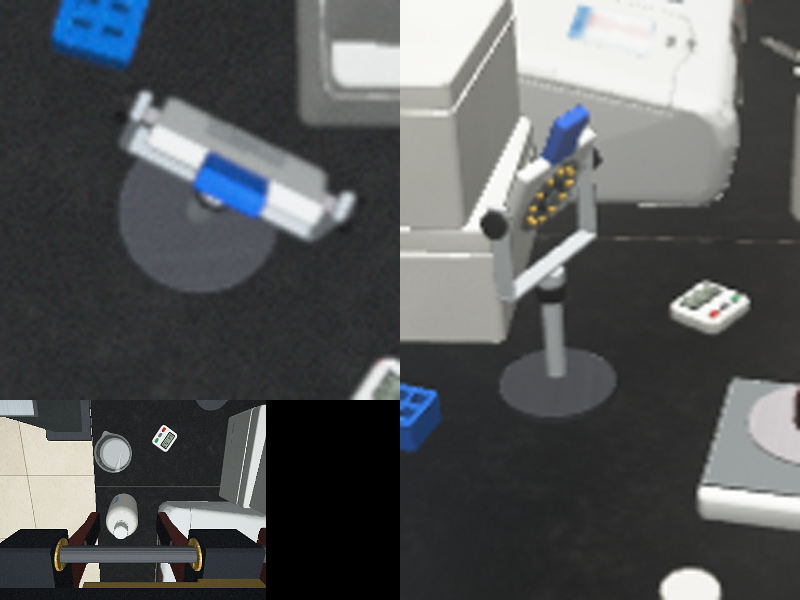

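Run:
```python
from h import *
np.set_printoptions(precision=3,suppress=True)
d=B-L;s1=np.arctan2(-d[1],-d[0]);t1=np.arctan2(-d[2],np.hypot(d[0],d[1]))
M=R.from_euler('ZY',[s1,-t1]).as_matrix()
c={}
for n,f,roi in(("top","f_t",(300,130,340,160)),("side","f_s",(205,118,235,142))):
    im=cv2.imread(f"pics/{f}.png").astype(int);m=(im[...,0]-im[...,2]>60).astype(np.uint8)
    k=np.zeros_like(m);x0,y0,x1,y1=roi;k[y0:y1,x0:x1]=1;m*=k
    mo=cv2.moments(m,True);c[n]=np.array([mo['m10'],mo['m01']])/mo['m00']
    C=cam(n);V=np.array([[x,y,z] for x in(-.007,.007) for y in(-.02,.02) for z in(.045,.085)])@M.T+L
    h=cv2.convexHull(proj(C,V).astype(np.float32));mo2=cv2.moments(h);pc=np.array([mo2['m10'],mo2['m01']])/mo2['m00']
    r=cv2.boundingRect(m);print(n,"seen",c[n],mo['m00'],r,"pred",pc,mo2['m00'],h.min((0,1)),h.max((0,1)))
    print(" px per mm tilt:", (proj(C,L+.065*M[:,2]+.001*M[:,0])-proj(C,L+.065*M[:,2])))
o1,v1=ray(cam("top"),c["top"]);o2,v2=ray(cam("side"),c["side"])
t=np.linalg.lstsq(np.c_[v1[0],-v2[0]],o2-o1,rcond=None)[0];P=(o1+v1[0]*t[0]+o2+v2[0]*t[1])/2
print("tab in predicted panel frame",M.T@(P-L))
C=cam("top");a=onz(C,[[260+143/4,100+105/4],[260+347/4,100+205/4]],.22);e=a[0]-a[1];print("arms",a,a.mean(0),"swivel",np.arctan2(-e[0],e[1]),s1,t1)
```

```text
top seen [317.576 146.047] 191.0 (308, 138, 19, 17) pred [318.696 146.02 ] 200.0670416727662 [308.16  137.004] [328.767 155.026]
 px per mm tilt: [[ 0.21  -0.399]]
side seen [218.765 128.294] 85.0 (213, 121, 14, 18) pred [218.962 129.992] 163.16032627422828 [210.83  120.583] [227.222 139.536]
 px per mm tilt: [[-0.28  -0.205]]
tab in predicted panel frame [0.001 0.003 0.072]
arms [[ 0.733 -0.036  0.22 ]
 [ 0.678 -0.154  0.22 ]] [ 0.706 -0.095  0.22 ] swivel -0.4450382606486838 -0.45563277380181466 0.4416707640140931
```

Run:
```python
from h import *
a,b=[cv2.imread(f"pics/{n}.png")[210:260,235:310].astype(int) for n in("p_s","f_s")]
c=[cv2.imread(f"pics/{n}.png")[220:255,250:285].astype(int) for n in("f_t","p_t")]
S=cam("side");u=proj(S,B)[0].astype(int);ims=[cv2.imread(f"pics/{n}.png")[u[1]-20:u[1]+20,u[0]-15:u[0]+15].astype(int) for n in("p_s","f_s")]
dd=abs(ims[0]-ims[1]).mean();print("bottle change",dd)
if dd<6: print(job_done(),get_time())
```

```text
bottle change 0.4647222222222222
the job is handed in; nothing more can be done
the job is handed in; nothing more can be done
```

The smallest brown bottle is standing centred on the pan, the camera panel is aimed at its middle (estimated off by about 5 mm), everything is released, and the job was handed in after about 24 s; the verdict itself was not shown.

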